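Unscrew the perforated shaker cap and tip out the last laundry balls

ROBOT

A 7-joint arm with a two-finger parallel gripper is mounted at the origin on the work surface. World frame = base frame: x ahead of the robot, y to its left, z up, the work surface at z = 0. Lengths are in mm, angles in degrees, forces in N, time in s.
With the tool pointing down it reaches from about 425 to 975 mm from the base axis. Payload 16.7 kg.
Tool frame: the origin (TCP) lies midway between the tips of the shut fingers; the grasp point (between the pads) lies 19 mm behind it; z points along the fingers, y is the line along which they close (so a half turn about z gives the same grasp; the last joint's range is limited). The gripper opens to 85 mm and grips with 20 to 120 N. Pads are 22 mm wide; open, the fingers measure 114 mm over their backs; the gripper's body (76 mm by 85 mm) begins 54 mm behind the grasp point. The pads swing forward as they close: fully open they stand 13 mm farther back than shut.
Start: joints at [58.413, 24.414, 4.234, 92.017, -1.954, 63.644, -3.845], TCP at [263.942, -621.217, 231.302] pointing down, gripper open.
Joint ranges: [-163.25, 163.25], [-28.42, 122.38], [-70.27, 78.77], [12.13, 141.07], [-58.53, 238.53], [9.26, 117.41], [-156.51, 156.51]. Speed limits (degrees/s): [108.29, 108.29, 136.94, 136.94, 172.46, 172.46, 172.46].

INTERFACE

Orientations are given as a 3x3 rotation matrix whose columns are the frame's x, y, z axes.
In Python, from plant import state, camera, job_done, look_for gives the robot as it stands. The module is installed in compiled form; this text tells all that it offers.
- The arm moves only by the shell command python3 -m inch 'ROWS' [FORCE]. ROWS is JSON, a list that holds one entry, the list of rows, each a list of 5 numbers: the shift along the tool's x, y, z in m, then the turn about the tool's z in degrees, then the closure in counts, from 0 (fully open) to 255 (shut). In form: [[[tx, ty, tz, spin, grip], ...]]. A call has 1 to 20 rows; each row shifts and turns the commanded pose from where the row before left it, along the tool's axes as they then stand; what a row does not reach is not made up. A row lasts 1/8 s, in which the tool goes at most 62.5 mm and 10.7 degrees, less where a joint would pass 70% of its speed; a pose out of reach is approached as far as the arm can. A call is refused whole if a number of a shift passes 0.0625 or a number of a turn 10.7, either way. A call with a gripper value outside its range is refused whole. The fingers move at their own pace and stop on an object; FORCE is the grip in N (left out, the last holds). Time passes only in rows, so rows that do not move let the fingers close. It gives the time, the measured TCP pose, the force, the opening and the grip force at its end, in the units of the state.
- state(): the state, without advancing time (a new reading comes with each control period).
- camera(name): name is "scene" or "top"; returns a dict with "frame" (400x640x3 uint8, red, green, blue), "fx", "fy", "cx", "cy" (pixels), "view" (4x4, takes a point from world to camera coordinates). Camera axes: x right, y down, z forward; pixel columns grow to the right and rows downward; lengths in mm; the calibration is good to about 2 mm. A picture is of the moment at which its call begins. There is no depth.
- job_done(): hands the job in; it is judged then, once.
Trained networks look in a picture, given as the dict that the camera call returned (one of the last four; its "shot" number tells which), for a name from the list of things; names that differ only in an ending like _2 or _b are one class to them, and where a whole thing is asked for, a point or a joint stands for the part that bears it (a point fixed in the world has none). Each returns a list of dicts, best first, with "confidence" (0 to 1); they miss things now and then, are a little off and sometimes report something else, mostly with a low value. They report only what shows in the picture. A call takes as long as a camera call. They do not tell look-alikes from the thing itself.
- look_for(picture, target): "box" ([left, top, right, bottom] as shares, 0 to 1, of the picture: columns of its width, rows of its height, round what is visible of it).
The state is a dict: "t": time; "joint_positions": joint angles; "joint_vel": joint speeds; "effort": joint torques, N m; "tool_pos": TCP position; "tcp_rot": TCP orientation; "force": force on the tool from outside, world axes, zero at the start; "ft_torque": the same for the moment, N m; "gripper_width": finger opening in mm; "grip_force": force on a finger pad.
Only numpy, scipy, OpenCV 4.12 (cv2) and the standard library are available. Lean on these libraries where they do the work, as an engineer would, in place of code of your own. Each camera call takes 0.05 s, during which the arm holds its last target. There are 200 camera calls.

TASK

Take the perforated cap off the glass shaker that hangs in the tilting stand (a quarter turn anticlockwise frees it) and set the cap down, right way up, on the round cork mat. Then tip the open shaker forward over the tray in front of it, so that both ceramic balls left inside roll out of the wide mouth and end up in the tray.

Things in the scene. Friction and masses are not known exactly. Their poses are not given: they have to be found in the camera images.
- stand: Fixed dark steel stand: open grey tray in front, glass jar hung behind it between two uprights (y +-41 mm, 94 mm high). Origin on the table below the jar's axle; x points from jar to tray, z up. Tray: x 20 to 144 mm, 116 mm wide, walls 30 mm high, 4 mm thick, floor 4 mm. Base plate under the jar: from x -95 mm, 8 mm thick, with a low rest under the jar; the space behind the jar is clear.
- jar (a joint): Forward tilt of the jar, rad: 0 upright, stop at 2.2. Axle along the stand's y, 85 mm up. Jar: glass cylinder 48 mm wide, axis at stand x = -15 mm, from 60 mm up to its open mouth (42 mm wide) at 150 mm. It rests at 0 by its weight. Push its top from behind, towards the tray, with 1 to 3 N; past about 45 degrees it falls on by itself in about 1 s to the stop, mouth down over the tray.
- cap: Round knurled aluminium cap with small holes in its top, 66 mm wide, 24 mm high, 50 g; loose, origin at the centre of its underside, z up. Starts locked on the jar, underside 130 mm up. Two bayonet lugs: turned anticlockwise seen from above by 50 to 120 degrees (best 80) it is free and lifts straight off, 25 mm to clear the jar. Turns with little resistance; clockwise it is blocked.
- mat: Round flat cork mat fixed on the table, 160 mm across and 4 mm thick; origin at the centre of its underside, on the table. It is clear of other things.
- ball1_center (a point): Centre of one ceramic laundry ball, terracotta coloured, 18 mm across, 10 g; starts on the floor of the jar. Too big for the cap's holes.
- ball2_center (a point): Centre of the other, identical ball.
Things that resemble listed ones, but are neither listed nor needed, are in the scene too. Of the things that look like the mat, the larger one is meant. Several things have the shape of the cap; the one meant has the colours described above.

How it is judged (in metres and radians):
On the way:
1. the cap is set down flat, right way up, on the cork mat while both balls are still up in the jar (horizontal distance between cap and mat below 0.06 m and height (world z) of cap below 0.012 m and angle between cap's own z axis and vertical below 0.17 rad and height (world z) of each of ball1_center, ball2_center above 0.055 m), for 0.2 s.
At the end, for the whole second after the job is handed in: The cap lies still on the cork mat, right way up within 10 degrees, its centre within 60 mm of the mat's centre; both balls lie inside the catch tray, centres below 35 mm (horizontal distance between cap and mat below 0.06 m and height (world z) of cap below 0.012 m and angle between cap's own z axis and vertical below 0.17 rad and linear speed of cap below 0.05 m/s and x of ball1_center in the frame of stand between 0.02 and 0.144 m and y of ball1_center in the frame of stand between -0.058 and 0.058 m and height (world z) of each of ball1_center, ball2_center below 0.035 m and x of ball2_center in the frame of stand between 0.02 and 0.144 m and y of ball2_center in the frame of stand between -0.058 and 0.058 m); the robot touches nothing.
It also fails if it takes over 64 s, if anything falls off the work surface, if the arm or the gripper's body presses on something with over 40 N, if the wrist force passes 120 N, or if a joint passes its speed limit or range.

## Working session

There is one attempt and no reset: what is moved stays moved. The work goes in short steps, Python scripts to look and compute and a shell command to move; the robot and the scene stay as the last step left them, time stands still between calls to the robot, and variables do not carry over. Pictures are saved under pics/ and viewed, at most 10 in all, crops included, and the job is handed in when it is done.

```bash
mkdir -p pics; cat > h.py <<'E'
import numpy as np, cv2
from plant import state, camera, job_done, look_for
def ray(c,u,v):
    V=np.array(c["view"]);R=V[:3,:3];o=-R.T@V[:3,3]
    return o,R.T@np.array([(u-c["cx"])/c["fx"],(v-c["cy"])/c["fy"],1])
def at(c,u,v,z):
    o,d=ray(c,u,v);return o+d*(z-o[2])/d[2]
def proj(c,p):
    V=np.array(c["view"]);q=V[:3,:3]@np.array(p,float)+V[:3,3];return c["fx"]*q[0]/q[2]+c["cx"],c["fy"]*q[1]/q[2]+c["cy"]
def save(c,n): cv2.imwrite(n,c["frame"][:,:,::-1])
E
python3 - <<'E'
from h import *
np.set_printoptions(precision=2,suppress=True)
s=state();print(s["tcp_rot"],s["t"],s["tool_pos"])
ims=[]
for n in("scene","top"):
    c=camera(n);ims.append(c["frame"]);save(c,f"pics/{n}0.png")
    print(n,at(c,320,200,0),-np.array(c["view"])[:3,:3].T@np.array(c["view"])[:3,3],c["fx"])
    for t in("stand","jar","cap","mat","ball1_center"):
        for d in look_for(c,t):
            b=np.array(d["box"])*[640,400,640,400]
            print(t,round(d["confidence"],2),b.round(0),at(c,(b[0]+b[2])/2,(b[1]+b[3])/2,{"cap":154,"jar":100}.get(t,0) ))
E
```

```text
[[ 0.92  0.39 -0.  ]
 [ 0.39 -0.92  0.  ]
 [-0.   -0.   -1.  ]] 0.0 [ 263.78 -620.88  230.62]
scene [379.59  87.11   0.  ] [1129.85 -401.61  726.13] 481.28241244294304
stand 0.82 [219. 277. 324. 386.] [ 643.87 -192.63    0.  ]
jar 0.58 [235. 279. 276. 307.] [ 629.27 -206.16  100.  ]
cap 0.75 [149. 306. 190. 346.] [ 657.7 -354.4  154. ]
cap 0.57 [230. 248. 270. 283.] [ 615.29 -203.82  154.  ]
mat 0.88 [394. 190. 466. 234.] [559.18 272.31   0.  ]
top [545.25  -5.22   0.  ] [353.16 -19.09 953.4 ] 371.95485293546847
stand 0.59 [369. 113. 429. 209.] [ 649.28 -216.48    0.  ]
cap 0.66 [439. 184. 467. 215.] [ 513.39 -296.86  154.  ]
cap 0.56 [390. 146. 422. 177.] [ 600.19 -199.77  154.  ]
mat 0.89 [200. 241. 241. 285.] [383.51 248.46   0.  ]
```

View pics/scene0.png

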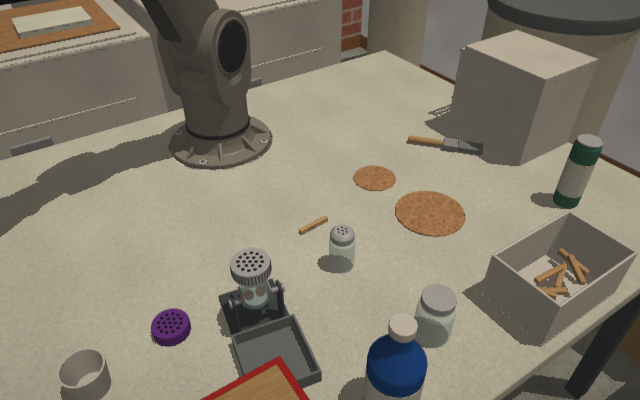

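View pics/top0.png

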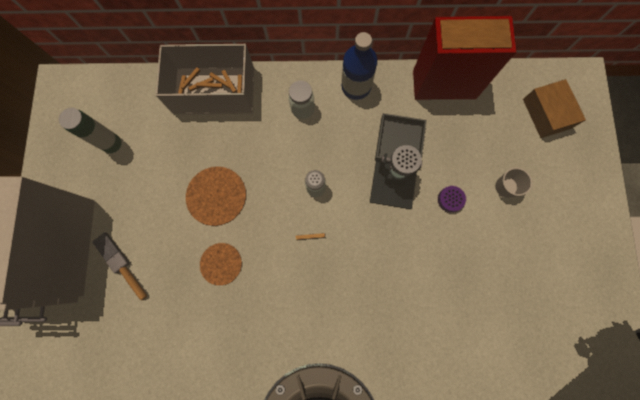

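The top picture, 640x400, shows the robot at the bottom. Candidates for the cap:
- Aluminium perforated cap on the jar in the stand: scene (250,265), top (406,160).
- Purple cap: scene (170,326), top (452,199).
- Small shaker's cap: scene (342,232), top (315,179).
- Grey jar lid: scene (438,298), top (301,93).

I choose the one at scene (250,265). For the mat I choose the larger one, at top (216,196) and scene (430,212). Next is a close crop to check.

```bash
python3 - <<'E'
from h import *
np.set_printoptions(precision=1,suppress=True)
a=camera("scene");b=camera("top")
A=cv2.resize(a["frame"][235:395,190:330],None,fx=2.8,fy=2.8,interpolation=cv2.INTER_CUBIC)
B=cv2.resize(b["frame"][105:217,360:440],None,fx=4,fy=4,interpolation=cv2.INTER_CUBIC)
B=B[:448];cv2.imwrite("pics/crop1.png",np.hstack([A[:448],B])[:,:,::-1])
hsv=cv2.cvtColor(b["frame"],cv2.COLOR_RGB2HSV)
for c,(x0,y0,x1,y1) in((b,(180,160,252,230)),(a,(388,185,474,240))):
    h=cv2.cvtColor(c["frame"],cv2.COLOR_RGB2HSV)[y0:y1,x0:x1]
    m=((h[...,0]<16)&(h[...,1]>90)).astype(np.uint8)
    k=max(cv2.findContours(m,0,1)[0],key=cv2.contourArea)[:,0]+[x0,y0]
    P=np.array([at(c,u+.0,v+.0,4)[:2] for u,v in k],np.float32);print("mat",cv2.minEnclosingCircle(P))
# red box and bottle footprint
for u,v in((416,98),(490,98),(345,93),(372,93)): print("base",at(b,u,v,0))
E
```

```text
mat ((559.1775512695312, 269.58831787109375), 80.3134536743164)
mat ((561.1366577148438, 268.15240478515625), 80.31291961669922)
base [ 829.8 -270.9    0. ]
base [ 827.4 -473.2    0. ]
base [847.1 -75.8   0. ]
base [ 846.2 -150.4    0. ]
```

View pics/crop1.png

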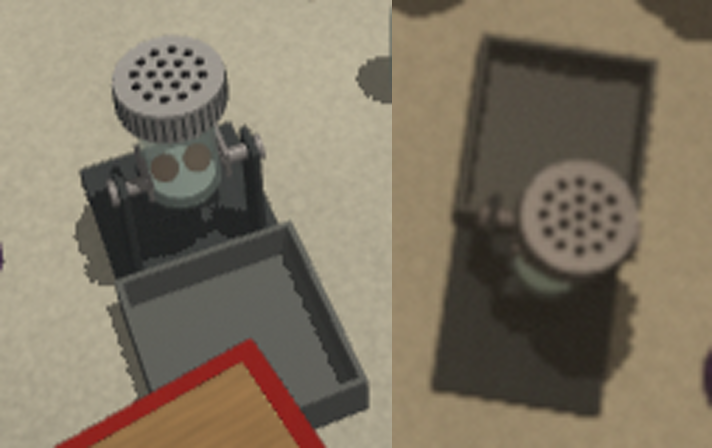

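The crop confirms it: an aluminium perforated cap on the jar, with both terracotta balls visible inside. The cap's top centre is at about scene (250.5,265) and top (406.7,159). Now I fit the stand pose.

```bash
python3 - <<'E'
from h import *
from scipy.optimize import least_squares
np.set_printoptions(precision=2,suppress=True)
a=camera("scene");b=camera("top")
T=lambda x,y:(360+(x-392)/4-.375,105+y/4-.375)
S=lambda x,y:(190+x/2.8-.3,235+y/2.8-.3)
obs=[(b,T(484,37),(144,58,30)),(b,T(656,62),(144,-58,30)),(b,T(516,403),(-95,0,8)),(b,T(580,215),(-15,0,154)),
(a,S(118,281),(20,-58,30)),(a,S(290,225),(20,58,30)),(a,S(368,383),(144,58,30)),(a,S(170,80),(-15,0,154))]
def w(p,q):
    c,s=np.cos(p[2]),np.sin(p[2]);return np.array([p[0]+c*q[0]-s*q[1],p[1]+s*q[0]+c*q[1],q[2]])
f=lambda p:np.concatenate([np.subtract(proj(c,w(p,q)),uv) for c,uv,q in obs])
r=least_squares(f,[615,-205,-.1],loss="soft_l1",x_scale=[1,1,.01]);p=r.x
print(p[:2],np.degrees(p[2]),f(p).reshape(-1,2))
print("cap",w(p,(-15,0,154)))
# cap by lone triangulation
A=[];y=[]
for c,uv in((a,S(170,80)),(b,T(580,215))):
    o,d=ray(c,*uv);d/=np.linalg.norm(d);M=np.eye(3)-np.outer(d,d);A.append(M);y.append(M@o)
print(np.linalg.lstsq(np.vstack(A),np.concatenate(y),rcond=None)[0])
s=state();R=np.array(s["tcp_rot"]);print(np.degrees(np.arctan2(R[1,0],R[0,0])),s["t"])
E
```

```text
[ 622.93 -203.23] -10.341424658219552 [[-0.24 -1.56]
 [ 0.46 -0.89]
 [-0.48 -0.5 ]
 [-0.41 -0.23]
 [-1.38  0.37]
 [ 0.4  -1.34]
 [-0.06 -0.13]
 [-0.75 -1.44]]
cap [ 608.17 -200.54  154.  ]
[ 608.89 -201.03  151.42]
23.018374924522497 0.8
```

```bash
python3 -m inch '[[[0.0401,-0.021,0,0,0],[0.0401,-0.021,0,0,0],[0.0401,-0.021,0,0,0],[0.0401,-0.021,0,0,0],[0.0401,-0.021,0,0,0],[0.0401,-0.021,0,0,0],[0.0401,-0.021,0,0,0],[0.0401,-0.021,0,0,0],[0.0401,-0.021,0,0,0],[0.0401,-0.021,0,0,0],[0.0401,-0.021,0,0,0],[0.0401,-0.021,0,0,0],[0,0,0,0,0]]]' 40
cat > to.py <<'E'
import sys;from h import *
np.set_printoptions(precision=4,suppress=True)
t=np.array([float(v) for v in sys.argv[1:4]]);s=state();R=np.array(s["tcp_rot"])
print("t",s["t"],"pos",np.array(s["tool_pos"]),"az",np.degrees(np.arctan2(R[1,0],R[0,0])),"z",R[:,2],"j7",s["joint_positions"][6],"d_tool_m",R.T@(t-np.array(s["tool_pos"]))/1000)
E
python3 to.py 608.3 -200.7 126
```

```text
t: 2.42
tool_pos: [610.3, -197.1, 231.1]
tcp_rot: [[0.918, 0.396, 0.001], [0.396, -0.918, 0.002], [0.001, -0.001, -1.0]]
force: [0.4, -1.1, -0.3]
gripper_width: 85.3
grip_force: 0.0
t 2.425 pos [ 610.3043 -197.0812  231.0943] az 23.325695670956442 z [ 0.0006  0.0016 -1.    ] j7 -57.18410156596665 d_tool_m [-0.0034  0.0027  0.1051]
```

```bash
python3 -m inch '[[[-0.0034,0.0027,0.02,0,0],[0,0,0.03,0,0],[0,0,0.02,0,0],[0,0,0.015,0,0],[0,0,0.01,0,0],[0,0,0.01,0,0],[0,0,0,0,0],[0,0,0,0,0]]]'
python3 - <<'E'
from h import *
c=camera("scene");cv2.imwrite("pics/desc.png",cv2.resize(c["frame"][190:350,150:350],None,fx=3,fy=3)[:,:,::-1])
E
python3 to.py 608.3 -200.7 126
```

```text
t: 3.42
tool_pos: [606.5, -205.0, 126.8]
tcp_rot: [[0.92, 0.391, 0.001], [0.391, -0.92, -0.0], [0.001, 0.0, -1.0]]
force: [-0.2, 0.1, 0.6]
gripper_width: 85.3
grip_force: 0.0
t 3.475 pos [ 606.5332 -204.9948  126.8814] az 23.017252749330584 z [ 0.0008 -0.0001 -1.    ] j7 -57.73427994499222 d_tool_m [ 0.0033 -0.0033  0.0009]
```

View pics/desc.png

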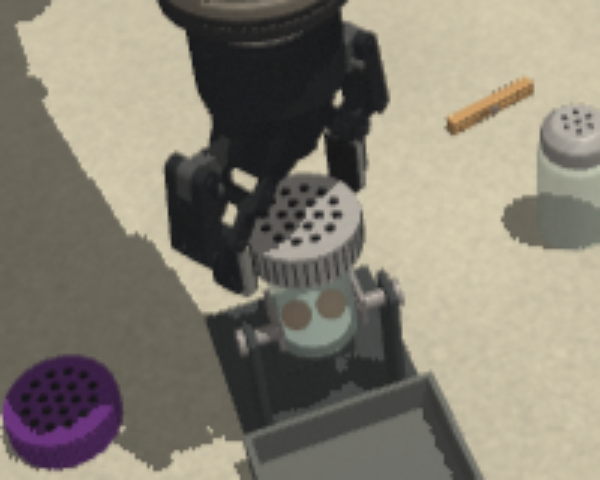

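The picture shows the fingers straddling the cap, with the tips at crop (240,288) and (345,178). They sit about 5 mm to the left, which matches the measured offset. I correct that, raise 3 mm and close.

```bash
python3 -m inch '[[[0.0033,-0.0033,-0.003,0,0],[0,0,0,0,0],[0,0,0,0,90],[0,0,0,0,150],[0,0,0,0,200],[0,0,0,0,200],[0,0,0,0,200]]]' 40
python3 to.py 608.3 -200.7 126
```

```text
t: 4.35
tool_pos: [608.3, -200.7, 129.9]
tcp_rot: [[0.92, 0.391, 0.001], [0.391, -0.92, -0.0], [0.001, 0.0, -1.0]]
force: [-1.9, 1.0, 7.2]
gripper_width: 64.9
grip_force: 43.3
t 4.35 pos [ 608.2637 -200.6924  129.9206] az 23.01125300986522 z [ 0.0008 -0.0001 -1.    ] j7 -58.141729552718985 d_tool_m [0.     0.     0.0039]
```

```bash
python3 -m inch '[[[0,0,0,-10,200],[0,0,0,-10,200],[0,0,0,-10,200],[0,0,0,-10,200],[0,0,0,-10,200],[0,0,0,-10,200],[0,0,0,-10,200],[0,0,0,-10,200],[0,0,0,0,200],[0,0,0,0,200]]]'
python3 to.py 608.3 -200.7 160; python3 -c "
from plant import state;print(state()['ft_torque'])"
```

```text
t: 5.6
tool_pos: [608.4, -201.0, 129.9]
tcp_rot: [[-0.225, 0.974, 0.001], [0.974, 0.225, -0.0], [-0.001, 0.001, -1.0]]
force: [-0.4, -0.6, 5.5]
gripper_width: 64.7
grip_force: 43.1
t 5.6 pos [ 608.376  -201.0404  129.9224] az 102.99590508350431 z [ 0.0012 -0.0003 -1.    ] j7 13.067034742878866 d_tool_m [ 0.0003  0.     -0.0301]
[-0.04381414 -0.00935637 -0.0015235 ]
```

```bash
python3 -m inch '[[[0,0,-0.006,0,200],[0,0,-0.008,0,200],[0,0,-0.01,0,200],[0,0,-0.012,0,200],[0,0,-0.012,0,200],[0,0,-0.012,0,200],[0,0,0,0,200]]]'
python3 - <<'E'
from h import *
c=camera("scene");cv2.imwrite("pics/lift.png",cv2.resize(c["frame"][170:350,150:350],None,fx=3,fy=3)[:,:,::-1])
E
python3 to.py 560 268.8 189
```

```text
t: 6.48
tool_pos: [608.5, -200.7, 190.6]
tcp_rot: [[-0.225, 0.974, 0.002], [0.974, 0.225, -0.001], [-0.001, 0.001, -1.0]]
force: [0.7, -0.4, -0.7]
gripper_width: 64.6
grip_force: 44.2
t 6.525 pos [ 608.0891 -200.6766  189.7193] az 103.01612868297185 z [ 0.0006 -0.0003 -1.    ] j7 14.81435268204432 d_tool_m [0.4682 0.0589 0.0006]
```

View pics/lift.png

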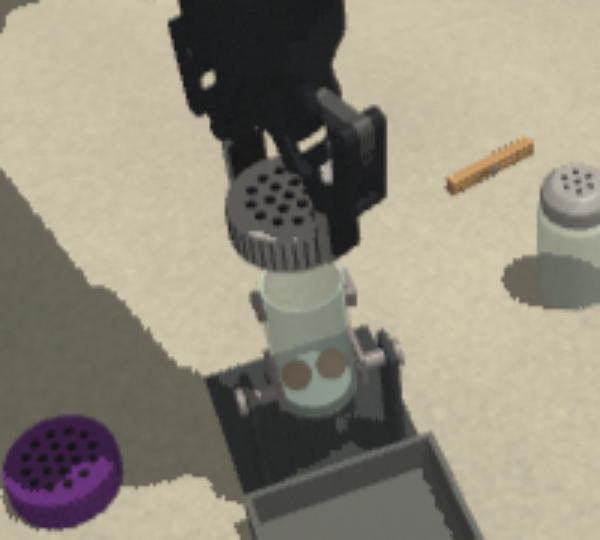

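The cap is clear of the jar at crop (280,210), and the open jar is upright with both balls inside at (296,375) and (331,363). I carry the cap to the mat.

```bash
python3 -m inch '[[[0.02,0.0025,0,0,200],[0.038,0.0048,0,0,200],[0.038,0.0048,0,0,200],[0.038,0.0048,0,0,200],[0.038,0.0048,0,0,200],[0.038,0.0048,0,0,200],[0.038,0.0048,0,0,200],[0.038,0.0048,0,0,200],[0.038,0.0048,0,0,200],[0.038,0.0048,0,0,200],[0.038,0.0048,0,0,200],[0.038,0.0048,0,0,200],[0.03,0.0036,0,0,200],[0,0,0.03,0,200],[0,0,0.04,0,200],[0,0,0.04,0,200],[0,0,0.03,0,200],[0,0,0.02,0,200],[0,0,0,0,200],[0,0,0,0,200]]]'
python3 to.py 560 268.8 4
```

```text
t: 9.02
tool_pos: [560.3, 269.2, 30.4]
tcp_rot: [[-0.225, 0.974, 0.001], [0.974, 0.225, 0.001], [0.0, 0.001, -1.0]]
force: [0.1, -0.2, 0.2]
gripper_width: 64.7
grip_force: 44.4
t 9.025 pos [560.3095 269.2186  30.4124] az 103.02741751620646 z [ 0.0011  0.0007 -1.    ] j7 -38.885988655847456 d_tool_m [-0.0004 -0.0004  0.0264]
```

```bash
python3 -m inch '[[[0,0,0.012,0,200],[0,0,0.008,0,200],[0,0,0.004,0,200],[0,0,0.002,0,200],[0,0,0,0,200],[0,0,0,0,200]]]'; python3 to.py 560 268.8 4
```

```text
t: 9.78
tool_pos: [559.7, 268.5, 3.9]
tcp_rot: [[-0.225, 0.974, -0.0], [0.974, 0.225, -0.001], [-0.001, -0.0, -1.0]]
force: [-5.9, -2.7, 12.5]
gripper_width: 64.5
grip_force: 45.6
t 9.775 pos [559.7479 268.4939   3.9393] az 103.01201222145872 z [-0.0001 -0.0006 -1.    ] j7 -40.08380364866045 d_tool_m [ 0.0002  0.0003 -0.0001]
```

```bash
python3 -m inch '[[[0,0,-0.001,0,60],[0,0,0,0,0],[0,0,0,0,0],[0,0,0,0,0],[0,0,-0.01,0,0],[0,0,-0.03,0,0],[0,0,-0.05,0,0],[0,0,-0.06,0,0],[0,0,-0.06,0,0],[0,0,0,0,0]]]'
python3 - <<'E'
from h import *
c=camera("scene");cv2.imwrite("pics/placed.png",cv2.resize(c["frame"][140:350,200:520],None,fx=2.4,fy=2.4)[:,:,::-1])
b=camera("top")
for c in(c,b):
    for d in look_for(c,"cap"):
        q=np.array(d["box"])*[640,400,640,400];print(d["confidence"],q,at(c,(q[0]+q[2])/2,(q[1]+q[3])/2,18))
E
python3 to.py 560 268.8 4
```

```text
t: 11.02
tool_pos: [561.7, 270.1, 220.2]
tcp_rot: [[-0.225, 0.974, 0.007], [0.974, 0.225, 0.003], [0.002, 0.008, -1.0]]
force: [-0.3, 0.2, -0.9]
gripper_width: 85.0
grip_force: 0.0
0.68 [416.384 194.2   445.312 219.8  ] [561.14167172 270.45596095  18.        ]
0.59 [438.72  185.32  465.984 208.68 ] [ 546.91185547 -343.76722773   18.        ]
t 11.225 pos [559.4376 268.2166 213.6153] az 103.01835462015379 z [-0.0012 -0.0006 -1.    ] j7 -31.4990084439908 d_tool_m [0.0005 0.0009 0.2096]
```

View pics/placed.png

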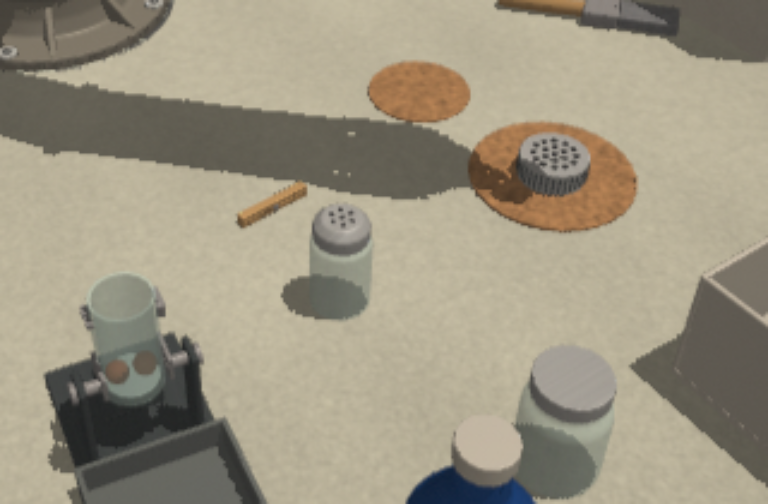

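The cap lies flat on the large mat at crop (553,163), and both balls are still in the jar at (117,372) and (145,362). Next I go behind the jar with the fingers shut.

```bash
python3 -m inch '[[[-0.02,-0.006,0,0,255],[-0.0378,-0.0114,0,0,255],[-0.0378,-0.0114,0,0,255],[-0.0378,-0.0114,0,0,255],[-0.0378,-0.0114,0,0,255],[-0.0378,-0.0114,0,0,255],[-0.0378,-0.0114,0,0,255],[-0.0378,-0.0114,0,0,255],[-0.0378,-0.0114,0,0,255],[-0.0378,-0.0114,0,0,255],[-0.0378,-0.0114,0,0,255],[-0.0378,-0.0114,0,0,255],[0,0,0,7.8,255],[0,0,0,7.8,255],[0,0,0,7.7,255],[0,0,0,0,255]]]' 20
python3 to.py 529.5 -186.2 138
```

```text
t: 13.22
tool_pos: [529.2, -186.1, 213.6]
tcp_rot: [[0.178, 0.984, -0.001], [0.984, -0.178, 0.0], [0.0, -0.001, -1.0]]
force: [-0.8, -1.2, -0.3]
gripper_width: 0.1
grip_force: 0.0
t 13.225 pos [ 529.1694 -186.0748  213.5812] az 79.72384289983125 z [-0.0015  0.0003 -1.    ] j7 -4.019273994530831 d_tool_m [-0.0001  0.0005  0.0756]
```

```bash
python3 -m inch '[[[0,0,0.03,0,255],[0,0,0.03,0,255],[0,0,0.0155,0,255],[0,0,0,0,255],[0,0.015,0,0,255],[0,0.012,0,0,255],[0,0.006,0,0,255],[0,0.006,0,0,255],[0,0.006,0,0,255],[0,0.006,0,0,255],[0,0.006,0,0,255],[0,0,0,0,255]]]'
python3 - <<'E'
from h import *
c=camera("scene");cv2.imwrite("pics/push.png",cv2.resize(c["frame"][190:390,180:340],None,fx=2.8,fy=2.8)[:,:,::-1])
E
python3 to.py 622.9 -203.2 138
```

```text
t: 14.72
tool_pos: [586.6, -195.8, 138.7]
tcp_rot: [[0.178, 0.984, 0.0], [0.984, -0.178, 0.0], [0.0, 0.0, -1.0]]
force: [-0.1, -0.3, 0.8]
gripper_width: 0.1
grip_force: 0.2
t 14.775 pos [ 586.3277 -195.7348  138.6655] az 79.72134508763013 z [ 0.0001  0.0001 -1.    ] j7 -7.305651583690632 d_tool_m [-0.0008  0.0373  0.0007]
```

View pics/push.png

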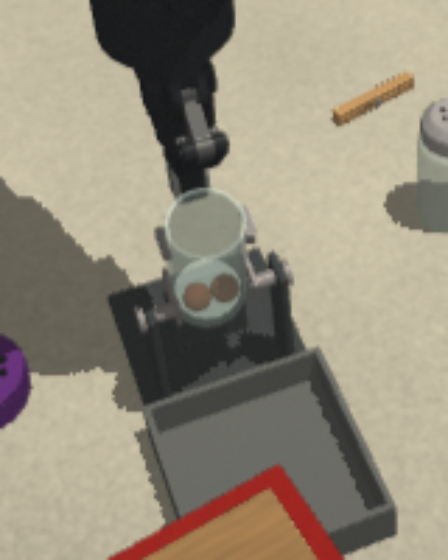

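The jar (crop 205,260) is starting to tilt with the fingertips at its rim, and the balls are still inside. I keep pushing.

```bash
python3 -m inch '[[[0,0.006,0,0,255],[0,0.006,0,0,255],[0,0.006,0,0,255],[0,0.006,0,0,255],[0,0.006,0,0,255],[0,0.006,0,0,255],[0,0.006,0,0,255],[0,0.004,0,0,255],[0,0,0,0,255],[0,0,0,0,255],[0,0,0,0,255],[0,0,0,0,255],[0,0,0,0,255],[0,0,0,0,255],[0,0,0,0,255],[0,0,0,0,255],[0,0,0,0,255],[0,0,0,0,255],[0,0,0,0,255],[0,0,0,0,255]]]'
python3 - <<'E'
from h import *
c=camera("scene");cv2.imwrite("pics/push2.png",cv2.resize(c["frame"][190:390,180:340],None,fx=2.8,fy=2.8)[:,:,::-1])
E
python3 to.py 622.9 -203.2 138
```

```text
t: 17.27
tool_pos: [631.4, -203.9, 138.8]
tcp_rot: [[0.178, 0.984, -0.0], [0.984, -0.178, 0.0], [0.0, -0.0, -1.0]]
force: [0.8, -0.6, -0.1]
gripper_width: 0.0
grip_force: 0.0
t 17.325 pos [ 631.4291 -203.9748  138.8451] az 79.71552273191864 z [ 0.  0. -1.] j7 -7.605238491642478 d_tool_m [-0.0008 -0.0085  0.0008]
```

View pics/push2.png

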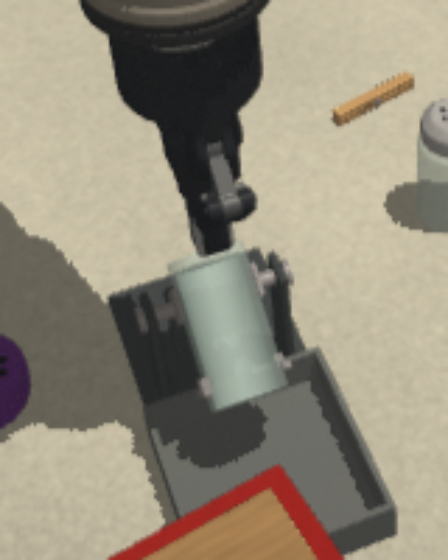

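The jar has tipped over, with its mouth at crop (250,395) over the tray. No balls show in it, so they may be behind the red box or under the jar. I rise clear and look from both cameras.

```bash
python3 -m inch '[[[0,0,-0.03,0,255],[0,0,-0.05,0,255],[0,-0.03,-0.03,0,255],[0,-0.06,0,0,255],[0,-0.06,0,0,255],[0,-0.06,0,0,255],[0,0,0,0,255],[0,0,0,0,255]]]'
python3 - <<'E'
from h import *
a=camera("scene");b=camera("top")
A=cv2.resize(a["frame"][260:390,200:330],None,fx=3.2,fy=3.2)
B=cv2.resize(b["frame"][105:209,350:446],None,fx=4,fy=4)
cv2.imwrite("pics/end.png",np.hstack([A,B])[:,:,::-1])
for c in(a,b):
    for d in look_for(c,"ball1_center"):
        q=np.array(d["box"])*[640,400,640,400];print(d["confidence"],q,at(c,(q[0]+q[2])/2,(q[1]+q[3])/2,13))
    for d in look_for(c,"cap"):
        q=np.array(d["box"])*[640,400,640,400];print("cap",d["confidence"],q)
E
```

```text
t: 18.32
tool_pos: [425.3, -166.7, 249.4]
tcp_rot: [[0.179, 0.984, 0.001], [0.984, -0.179, -0.001], [-0.0, 0.001, -1.0]]
force: [1.4, 0.1, 0.1]
gripper_width: 0.1
grip_force: 0.0
cap 0.95 [150.08  307.88  190.016 347.52 ]
cap 0.87 [413.696 194.    446.528 219.8  ]
cap 0.45 [393.024 189.6   464.384 235.   ]
cap 0.59 [205.376 181.68  227.776 209.4  ]
```

View pics/end.png

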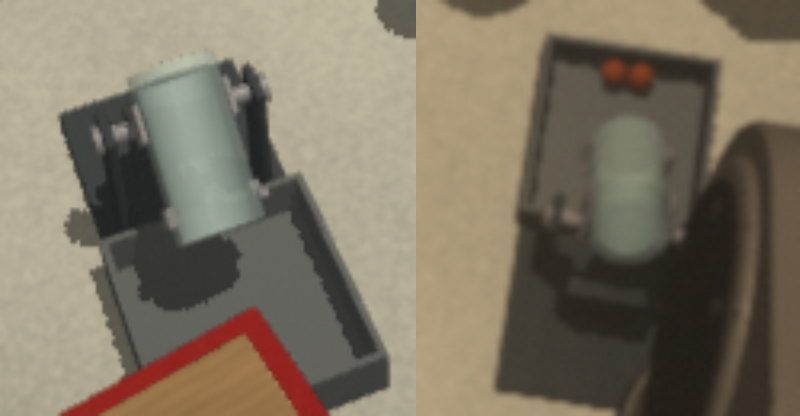

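Both balls lie in the tray at crop (614,72) and (641,76), against the front wall. The cap is still on the mat and the robot is clear, so I hand in.

```bash
python3 -c "
from plant import job_done;print(job_done())"
```

```text
the job is handed in; nothing more can be done
None
```

The job is handed in, at about 18 s of the 64 s allowed: the cap is right way up on the large cork mat, about 2 mm from its centre, and the last pictures show both balls in the tray and the arm clear.

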